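# Unstack the clean containers onto the drinks counter

## Task

The four lidded steel containers stand in one stack; take it apart and lay out the drinks counter: stand the two round ones and the long one each centred on the cork coaster of its own shape and size (the long one lined up with its coaster), and the square one centred on the cork square of the turntable and lined up with it. The turntable spins freely: leave it turned just as it is. Keep every container upright and leave the blue tumbler among the coasters where it stands.

Things in the scene. Friction and masses are not known exactly. Their poses are not given: they have to be found in the camera images.
- small_tin: Stainless lidded container with a flat white top panel, loose, full and closed. Small round: diameter 32 mm, height 36 mm, about 60 g. On top of the stack at the start. Origin at the centre of its underside, z up.
- round_tin: Stainless lidded container with a flat white top panel, loose, full and closed. Larger round: diameter 48 mm, height 46 mm, about 150 g. Third from the bottom of the stack, under the small round one. Origin at the centre of its underside, z up.
- square_tin: Stainless lidded container with a flat white top panel, loose, full and closed. Square: 60 x 60 mm, height 44 mm, about 220 g. Second from the bottom of the stack. Origin at the centre of its underside, x and y square to its sides, z up.
- long_box: Stainless lidded container with a flat white top panel, loose, full and closed. Rectangular: 64 mm along its x, 140 mm along its y, height 40 mm, about 320 g. Bottom of the stack, standing on the counter. Origin at the centre of its underside, z up. Each container of the stack may be a little turned and off-centre on the one beneath (the square one up to 20 mm along the box).
- small_coaster: Small round cork coaster, diameter 46 mm, 4 mm thick, fixed to the counter; place of the small round container. Origin at the centre of its underside.
- round_coaster: Large round cork coaster, diameter 68 mm, 4 mm thick, fixed to the counter; place of the larger round container. Origin at the centre of its underside.
- long_coaster: Rectangular cork coaster, 78 mm along its x, 150 mm along its y, 4 mm thick, fixed to the counter; place of the long container. Origin at the centre of its underside.
- susan_mark (a point): Centre of the flush 66 x 66 mm cork inlay on the pale wooden turntable (diameter 230, top 26 mm above the counter); place of the square container. On the top face; x, y square to the inlay; the turntable's upright axis is 68 mm along -x. It spins freely at a light touch. A cruet (70 mm tall) and a toothpick pot are fixed on it, 130 mm from this point.
- tumbler: Blue tumbler standing upside down among the coasters: diameter 65 mm at the foot, 52 mm at the top, 80 mm tall, loose, about 140 g; to be left alone. Origin at the centre of its underside.
Mind the look-alikes: they are no part of the job. What is shaped like the long_coaster but black or orange is not meant. What is shaped like the small_coaster but red or turquoise is not meant.

How it is judged:
At the end, for the whole second after the job is handed in: Each container upright, released, at rest on its own coaster or the turntable's cork square, within 12 mm of its centre; long and square ones lined up within 0.15 rad (any side of the square either way); cork square within 12 mm and tumbler within 15 mm of their starts (horizontal distance between small_tin and small_coaster below 0.012 m and z of small_tin in the frame of small_coaster between 0.001 and 0.008 m and angle between each of small_tin, round_tin, square_tin, long_box's own z axis and vertical below 0.08 rad and linear speed of each of small_tin, round_tin, square_tin, long_box below 0.02 m/s and horizontal distance between round_tin and round_coaster below 0.012 m and z of round_tin in the frame of round_coaster between 0.001 and 0.008 m and horizontal distance between square_tin and susan_mark below 0.012 m and z of square_tin in the frame of susan_mark between -0.003 and 0.004 m and horizontal distance between long_box and long_coaster below 0.012 m and z of long_box in the frame of long_coaster between 0.001 and 0.008 m and (angle between the x axis of square_tin and the x axis of susan_mark, either way round below 0.15 rad or angle between the x axis of square_tin and the y axis of susan_mark, either way round below 0.15 rad) and angle between the x axis of long_box and the x axis of long_coaster, either way round below 0.15 rad and distance of susan_mark from where it was at the start of the episode below 0.012 m and distance of tumbler from where it was at the start of the episode below 0.015 m); the robot touches nothing.
It fails at once if a container is tipped more than 30 degrees (angle between any of small_tin, round_tin, square_tin, long_box's own z axis and vertical above 0.52 rad).
It fails at once if the turntable is turned (the cork square has moved more than 12 mm) (distance of susan_mark from where it was at the start of the episode above 0.012 m).
It fails at once if the tumbler among the coasters is moved more than 15 mm or knocked over (distance of tumbler from where it was at the start of the episode above 0.015 m or angle between tumbler's own z axis and vertical above 0.3 rad).
It also fails if it takes over 131 s, if anything falls off the work surface, if the arm or the gripper's body presses on something with over 40 N, if the wrist force passes 120 N, or if a joint passes its speed limit or range.

## Robot

A 6-joint arm with a two-finger parallel gripper is mounted at the origin on the work surface. World frame = base frame: x ahead of the robot, y to its left, z up, the work surface at z = 0. Lengths are in m, angles in rad, forces in N, time in s.
With the tool pointing down it reaches from about 0.25 to 0.775 m from the base axis. Payload 4 kg.
Tool frame: the origin (TCP) lies midway between the tips of the shut fingers; the grasp point (between the pads) lies 19 mm behind it; z points along the fingers, y is the line along which they close (so a half turn about z gives the same grasp; the last joint's range is limited). The gripper opens to 94 mm and grips with 3 to 60 N. Pads are 16 mm wide; open, the fingers measure 119 mm over their backs; the gripper's body (75 mm by 177 mm) begins 78 mm behind the grasp point.
Start: joints at [-1.313, 0.087, 1.371, -0, 1.684, -0.103], TCP at [0.194, -0.515, 0.177] pointing down, gripper open.
Joint ranges: [-3.1, 3.1], [-0.76, 2.03], [0.27, 2.55], [-1.08, 4.22], [0.17, 2.65], [-2.57, 2.57]. Speed limits (rad/s): [2.79, 2.79, 3.14, 3.14, 3.14, 3.14].

## Interface

Orientations are given as [roll, pitch, yaw] about the fixed x, y, z axes, in that order (R = Rz(yaw) Ry(pitch) Rx(roll)).
In Python, from bench import ctrl, optics gives the robot as it stands.
- The arm moves only by the shell command python3 -m pendant 'ROWS' [FORCE]. ROWS is JSON, a list of rows, each an object of numbers: "claw": the closure, from -1 (fully open) to 1 (shut); "dx", "dy", "dz": the shift along the tool's x, y, z normalised to -1 to 1, where 1 is 0.8 m; "turn": the turn about the tool's z normalised to -1 to 1, where 1 is pi/4 rad. A call has 1 to 20 rows; each row is the pose to reach, as a shift and turn from the pose commanded when the call began, along the tool's axes at that moment; what a row does not reach only later rows make up. A row lasts 1/8 s, in which the tool goes at most 62.5 mm and 10.7 degrees, less where a joint would pass 70% of its speed; a pose out of reach is approached as far as the arm can. A call with a number of a shift or a turn outside -1 to 1 is refused whole. A call with a gripper value outside its range is refused whole. The fingers move at their own pace and stop on an object; FORCE is the grip in N (left out, the last holds). Time passes only in rows, so rows that repeat a pose let the fingers close. It gives the time, the measured TCP pose, the force, the opening and the grip force at its end, in the units of the state.
- ctrl.observe(): the state, without advancing time (a new reading comes with each control period).
- optics.camera(name): name is "scene" or "top" or "wrist"; returns a dict with "image" (420x560x3 uint8, red, green, blue), "K" (3x3 intrinsics, pixels), "world_from_camera" (4x4, takes a point from camera to world coordinates). Camera axes: x right, y up, looking along -z (the intrinsics and any distortion apply to the point x, -y, -z); pixel columns grow to the right and rows downward; lengths in m; the calibration is good to about 2 mm. A picture is of the moment at which its call begins. There is no depth.
- ctrl.job_done(): hands the job in; it is judged then, once.
Trained networks look in the newest picture that a camera, given by its name, has taken for a name from the list of things; names that differ only in an ending like _2 or _b are one class to them, and where a whole thing is asked for, a point or a joint stands for the part that bears it (a point fixed in the world has none). Each returns a list of dicts, best first, with "score" (0 to 1); they miss things now and then, are a little off and sometimes report something else, mostly with a low value. They report only what shows in the picture. A call takes as long as a camera call. They do not tell look-alikes from the thing itself.
- optics.search_frame(camera, target): "location" ([x, y, z] in m, in the coordinates of the camera as it stood for that picture, good to about 4 mm: the middle of the surface that is visible of it).
- optics.regions_of(camera, target): "pixels" (420x560 bool, what is visible of it).
- optics.tip_of(camera, target): "location" ([x, y, z] in m, in the coordinates of the camera as it stood for that picture, good to about 4 mm: a listed point, or the origin of a listed thing).
The state is a dict: "time_s": time; "joint_positions": joint angles; "dq": joint speeds; "effort": joint torques, N m; "tcp_pos": TCP position; "tcp_rot": TCP orientation; "force": force on the tool from outside, world axes, zero at the start; "ft_torque": the same for the moment, N m; "width": finger opening in m; "finger_force": force on a finger pad.
Only numpy, scipy, OpenCV 4.12 (cv2) and the standard library are available. Lean on these libraries where they do the work, as an engineer would, in place of code of your own. Each camera call takes 0.05 s, during which the arm holds its last target. There are 200 camera calls.

## Working session

There is one attempt and no reset: what is moved stays moved. The work goes in short steps, Python scripts to look and compute and a shell command to move; the robot and the scene stay as the last step left them, time stands still between calls to the robot, and variables do not carry over. Pictures are saved under pics/ and viewed, at most 14 in all, crops included, and the job is handed in when it is done.

```bash
mkdir -p pics; ls; python3 - <<'E'
from bench import ctrl, optics
import cv2
s=ctrl.observe(); print(s)
for n in ("top","scene"):
    c=optics.camera(n); cv2.imwrite(f"pics/{n}0.png",c["image"][:,:,::-1]); print(n,c["K"].tolist(),c["world_from_camera"].round(4).tolist())
    W=c["world_from_camera"]
    import numpy as np
    for t in ["small_tin","round_tin","square_tin","long_box","small_coaster","round_coaster","long_coaster","susan_mark","tumbler"]:
        for f in ("search_frame","tip_of"):
            for d in getattr(optics,f)(n,t)[:4]:
                p=W@np.r_[d["location"],1]; print(n,t,f,round(d["score"],2),p[:3].round(3))
E
```

```text
pics
{'time_s': 0.0, 'joint_positions': array([-1.31311169e+00,  8.79374278e-02,  1.37226395e+00,  9.68496898e-06,
        1.68363435e+00, -1.03093954e-01]), 'dq': array([-7.13685743e-04,  3.57573287e-05, -2.12926113e-04,  2.46700948e-03,
       -4.41581765e-06,  1.79749159e-04]), 'effort': array([ 2.07865305e-03, -3.40182924e+01, -3.02424538e+01,  7.19081168e-02,
        3.29181016e-02, -1.82506283e-04]), 'tcp_pos': array([ 0.19399181, -0.51397688,  0.17610897]), 'tcp_rot': array([-3.13936248e+00, -2.40412247e-04,  3.60779405e-01]), 'force': array([-0.81729924, -0.16372238,  0.24671911]), 'ft_torque': array([0.02604863, 0.01373314, 0.01733162]), 'finger_force': 0.0, 'width': 0.09413357036202612}
top [[507.98865366788215, 0.0, 277.78388462865615], [0.0, 507.98865366788215, 223.4809669470374], [0.0, 0.0, 1.0]] [[-0.0163, 0.995, -0.0988, 0.3242], [-0.9999, -0.0162, 0.0014, -0.015], [-0.0002, 0.0988, 0.9951, 1.3731], [0.0, 0.0, 0.0, 1.0]]
top small_tin search_frame 0.49 [ 0.465 -0.321  0.165]
top small_tin tip_of 0.55 [ 0.466 -0.322  0.128]
top round_tin search_frame 0.48 [ 0.456 -0.31 
[... 2581 characters left out ...]
scene round_coaster search_frame 0.29 [ 0.488 -0.299  0.039]
scene round_coaster tip_of 0.88 [ 0.43  -0.06   0.002]
scene long_coaster search_frame 0.88 [0.211 0.288 0.009]
scene long_coaster search_frame 0.85 [ 0.704 -0.368  0.009]
scene long_coaster search_frame 0.69 [0.636 0.083 0.009]
scene long_coaster tip_of 0.97 [ 0.699 -0.37   0.006]
scene long_coaster tip_of 0.91 [0.21  0.294 0.001]
scene long_coaster tip_of 0.67 [0.634 0.084 0.003]
scene long_coaster tip_of 0.37 [ 0.469 -0.319  0.   ]
scene susan_mark search_frame 0.93 [0.525 0.301 0.032]
scene susan_mark tip_of 0.56 [0.465 0.271 0.031]
scene tumbler search_frame 0.85 [0.488 0.085 0.063]
scene tumbler tip_of 0.9 [0.473 0.098 0.003]
```

View pics/top0.png

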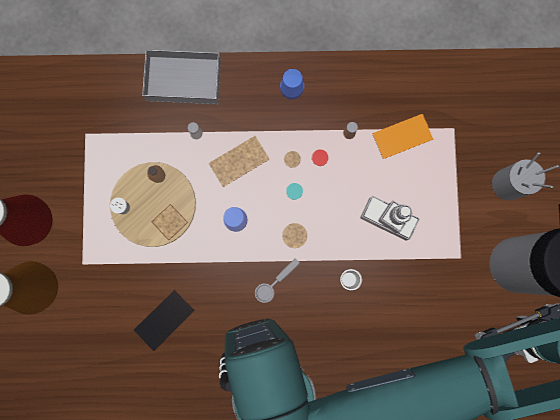

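View pics/scene0.png

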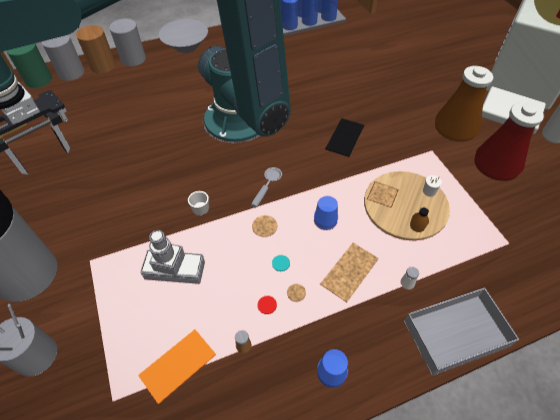

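The cork coasters in the top view are small (292,159), round (295,235) and long (239,161). The red disc (320,158), turquoise disc (294,191), orange rectangle (403,136) and black rectangle (164,320) are look-alikes, because only cork fits the description. The inlay is at (169,221), the tumbler among the coasters at (235,219) and the stack at about (395,215). Next I'll measure these and confirm in an enlarged crop.

```bash
cat > h.py <<'E'
from bench import ctrl, optics
import cv2, numpy as np
def proj(c,px,z):
    """pixels (N,2) -> world points on plane z"""
    K,W=c["K"],c["world_from_camera"]; px=np.atleast_2d(px).astype(float)
    d=np.c_[(px[:,0]-K[0,2])/K[0,0],-(px[:,1]-K[1,2])/K[1,1],-np.ones(len(px))]@W[:3,:3].T
    o=W[:3,3]; return o+d*((z-o[2])/d[:,2])[:,None]
def pix(c,p):
    K,W=c["K"],c["world_from_camera"]; q=(np.atleast_2d(p)-W[:3,3])@W[:3,:3]
    return np.c_[K[0,0]*q[:,0]/-q[:,2]+K[0,2],K[1,1]*-q[:,1]/-q[:,2]+K[1,2]]
def rect(c,m,z):
    """world rect of largest blob of mask on plane z: centre, (short,long), yaw of the long side in deg, area centroid"""
    cs,_=cv2.findContours(m.astype(np.uint8),cv2.RETR_EXTERNAL,cv2.CHAIN_APPROX_NONE)
    k=max(cs,key=cv2.contourArea)[:,0]
    w=proj(c,k,z)[:,:2]; (cx,cy),(a,b),t=cv2.minAreaRect((w*1000).astype(np.float32))
    if a>b: a,b,t=b,a,t-90
    ys,xs=np.nonzero(cv2.drawContours(np.zeros(m.shape,np.uint8),[k],-1,1,-1))
    cen=proj(c,np.c_[xs,ys],z)[:,:2].mean(0)
    return [round(cx,1),round(cy,1)],[round(a,1),round(b,1)],round((t+90)%180,1),(cen*1000).round(1)
def box(c,p,z,r):
    q=pix(c,[p[0],p[1],z])[0]; m=np.zeros(c["image"].shape[:2],bool)
    x,y=q.astype(int); m[max(0,y-r):y+r+1,max(0,x-r):x+r+1]=1; return m
E
python3 - <<'E'
from h import *
for n in("top","scene"):
    c=optics.camera(n); im=c["image"]; hsv=cv2.cvtColor(im,cv2.COLOR_RGB2HSV)
    cork=(hsv[...,0]>8)&(hsv[...,0]<26)&(hsv[...,1]>60)
    for t,p,z,r in[("small_coaster",(.64,-.057),.004,14),("round_coaster",(.428,-.06),.004,20),("long_coaster",(.634,.088),.004,42)]:
        m=cork&box(c,p,z,r); m=cv2.morphologyEx(m.astype(np.uint8),cv2.MORPH_CLOSE,np.ones((3,3)))
        print(n,t,*rect(c,m,z))
    for t,z in[("susan_mark",.026),("small_tin",.166),("long_coaster",.004),("round_coaster",.004),("tumbler",.08)]:
        for d in optics.regions_of(n,t)[:3]: print(n,t,"net",round(d["score"],2),*rect(c,d["pixels"],z))
    if n=="top":
        A=im[130:260,90:340]; B=im[180:250,350:430]
        cv2.imwrite("pics/cropA.png",cv2.resize(A,(750,390),interpolation=2)[:,:,::-1]); cv2.imwrite("pics/cropB.png",cv2.resize(B,(640,560),interpolation=2)[:,:,::-1])
c=optics.camera("wrist"); print(c["world_from_camera"].round(3).tolist(),c["K"][0,0]); cv2.imwrite("pics/wr0.png",c["image"][:,:,::-1])
E
```

```text
top small_coaster [637.8, -58.5] [41.9, 43.6] 25.2 [637.8 -58.6]
top round_coaster [428.2, -61.6] [62.2, 65.0] 179.0 [427.8 -61.2]
top long_coaster [634.9, 87.5] [77.1, 148.6] 120.3 [634.6  88. ]
top susan_mark net 0.7 [516.6, 316.2] [225.1, 227.1] 180.0 [515.8 317.2]
top susan_mark net 0.69 [630.0, 86.3] [80.5, 149.3] 120.2 [629.3  86.6]
top small_tin net 0.48 [468.0, -316.8] [31.3, 33.9] 89.1 [ 467.4 -316.9]
top long_coaster net 0.98 [207.9, 291.7] [75.4, 150.0] 134.2 [207.4 292. ]
top long_coaster net 0.79 [697.5, -363.1] [82.1, 150.9] 108.5 [ 697.3 -362.9]
top long_coaster net 0.65 [633.9, 87.9] [81.9, 152.7] 120.3 [634.4  87.8]
top round_coaster net 0.91 [426.9, -58.9] [62.2, 62.3] 179.1 [427.3 -59.9]
top tumbler net 0.93 [466.0, 95.1] [61.6, 61.8] 179.1 [466.1  94.5]
scene small_coaster [639.8, -59.0] [43.5, 44.5] 157.7 [639.2 -59. ]
scene round_coaster [429.1, -61.3] [66.8, 67.8] 120.0 [429.2 -62.1]
scene long_coaster [635.6, 87.5] [78.9, 151.1] 120.4 [637.3  85.6]
scene susan_mark net 0.87 [519.0, 316.6] [230.3, 230.5] 158.0 [522.9 316.6]
scene long_coaster net 0.89 [698.4, -364.4] [80.1, 150.3] 110.9 [ 699.7 -366.5]
scene long_coaster net 0.86 [634.6, 88.1] [77.2, 150.7] 121.2 [636.3  86.6]
scene long_coaster net 0.74 [205.4, 290.2] [81.4, 157.8] 133.5 [207.3 288.5]
scene round_coaster net 0.74 [637.7, -58.3] [46.7, 48.9] 140.8 [637.8 -59. ]
scene round_coaster net 0.72 [426.3, -63.0] [61.7, 64.7] 158.7 [426.5 -62.5]
[[0.353, 0.908, 0.224, 0.26], [-0.936, 0.343, 0.086, -0.49], [0.001, -0.24, 0.971, 0.383], [0.0, 0.0, 0.0, 1.0]] 351.67300439594305
```

View pics/cropA.png

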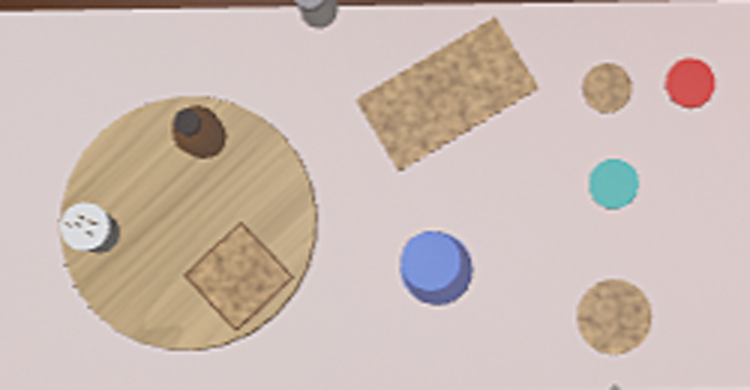

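View pics/cropB.png

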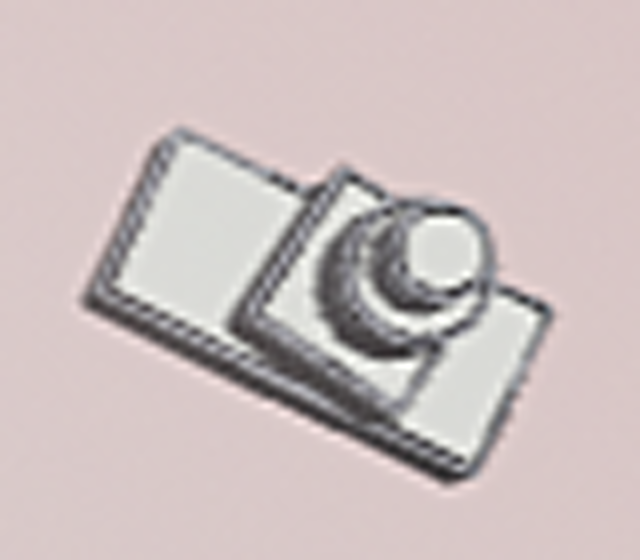

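The crop shows the cork inlay with corners at px (170,204), (188,223), (169,240) and (151,222). The cork small disc is confirmed beside the red and turquoise ones. Next I'll measure the inlay and stack, then work out the hover.

```bash
cat >> h.py <<'E'
def goto(x,y,z,yaw_deg):
    """print the units for a move from the present pose to a world TCP pose with the tool down"""
    s=ctrl.observe(); p=np.array(s["tcp_pos"]); w=s["tcp_rot"][2]; d=np.array([x,y,z])-p
    c,n=np.cos(w),np.sin(w); u=np.array([d[0]*c+d[1]*n,d[0]*n-d[1]*c,-d[2]])
    t=-(np.radians(yaw_deg)-w); t=(t+np.pi/2)%np.pi-np.pi/2
    print("t",round(s["time_s"],2),"pos",p.round(4),"yaw",round(np.degrees(w),2),"F",np.round(s["force"],1),"w",round(s["width"],4))
    print("dx dy dz",(u/.8).round(4),"turn",round(t/(np.pi/4),4),"dist rows",round(np.linalg.norm(d)/.0625,1),round(np.degrees(abs(t))/10.7,1))
def save(n,name):
    c=optics.camera(n); cv2.imwrite(f"pics/{name}.png",c["image"][:,:,::-1]); np.savez(f"pics/{name}.npz",**c); return c
E
python3 - <<'E'
from h import *
c=optics.camera("top")
q=proj(c,[[170,204],[187.7,222.7],[169,239.7],[151.3,221.7]],.026)[:,:2]
print("inlay",q.round(4).tolist(),q.mean(0),[np.degrees(np.arctan2(*(q[i]-q[i-1])[::-1]))%90 for i in range(4)])
o=np.array([350,180])
for n,z,P in[("long",.04,[[180,130],[550,305],[470,475],[105,290]]),("sq",.084,[[343,168],[240,320],[403,412]]),("small",.166,[[443,250]])]:
    q=proj(c,np.array(P)/8+o,z)[:,:2]; print(n,q.round(4).tolist(),q.mean(0).round(4))
goto(.467,-.319,.27,20.7)
E
```

```text
inlay [[0.515, 0.2706], [0.4639, 0.2231], [0.4193, 0.2728], [0.4682, 0.3202]] [0.46660687 0.27166071] [np.float64(43.32071305211664), np.float64(42.87843976368225), np.float64(41.94534063477738), np.float64(44.14931924020538)]
long [[0.525, -0.2691], [0.4647, -0.3892], [0.409, -0.3604], [0.4721, -0.2425]] [ 0.4677 -0.3153]
sq [[0.5052, -0.3125], [0.4569, -0.2778], [0.4266, -0.3286]] [ 0.4629 -0.3063]
small [[0.4685, -0.3225]] [ 0.4685 -0.3225]
t 2.6 pos [ 0.1942 -0.5146  0.1773] yaw 20.68 F [ 0.6 -0.2 -0. ] w 0.094
dx dy dz [ 0.4054 -0.1083 -0.1159] turn -0.0005 dist rows 5.6 0.0
```

```bash
python3 -m pendant '[{"dz":-0.116,"claw":-1},{"dz":-0.116},{"dx":0.4,"dy":-0.108,"dz":-0.116},{"dx":0.4,"dy":-0.108,"dz":-0.116},{"dx":0.4,"dy":-0.108,"dz":-0.116},{"dx":0.4,"dy":-0.108,"dz":-0.116},{"dx":0.4,"dy":-0.108,"dz":-0.116},{"dx":0.4,"dy":-0.108,"dz":-0.116},{"dx":0.4,"dy":-0.108,"dz":-0.116},{"dx":0.4,"dy":-0.108,"dz":-0.116}]' 12; python3 - <<'E'
from h import *
goto(.467,-.319,.27,20.7)
c=save("wrist","w1")
W=c["world_from_camera"]
for t in ["small_tin","round_tin","square_tin","long_box"]:
    for d in optics.tip_of("wrist",t)[:2]: print(t,round(d["score"],2),(W@np.r_[d["location"],1])[:3].round(4))
E
```

```text
t 2.6 pos [ 0.1942 -0.5146  0.1773] yaw 20.68 F [ 0.6 -0.2 -0. ] w 0.094
dx dy dz [ 0.4054 -0.1083 -0.1159] turn -0.0005 dist rows 5.6 0.0schema error: expected keys claw, dx, dy, dz, turn
```

View pics/w1.png

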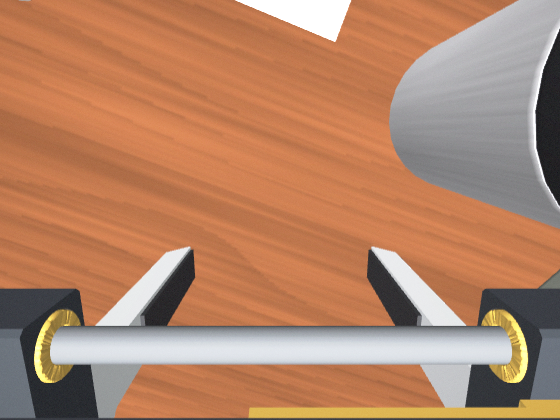

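All keys are required, so that call was refused and the picture shows only the wood and fingers at the start pose. I'll retype the rows and stop about 40 mm short so the stack sits ahead of the fingers.

```bash
python3 -m pendant '[{"dx":0,"dy":0,"dz":-0.116,"turn":0,"claw":-1},{"dx":0,"dy":0,"dz":-0.116,"turn":0,"claw":-1},{"dx":0.355,"dy":-0.108,"dz":-0.116,"turn":0,"claw":-1},{"dx":0.355,"dy":-0.108,"dz":-0.116,"turn":0,"claw":-1},{"dx":0.355,"dy":-0.108,"dz":-0.116,"turn":0,"claw":-1},{"dx":0.355,"dy":-0.108,"dz":-0.116,"turn":0,"claw":-1},{"dx":0.355,"dy":-0.108,"dz":-0.116,"turn":0,"claw":-1},{"dx":0.355,"dy":-0.108,"dz":-0.116,"turn":0,"claw":-1},{"dx":0.355,"dy":-0.108,"dz":-0.116,"turn":0,"claw":-1},{"dx":0.355,"dy":-0.108,"dz":-0.116,"turn":0,"claw":-1}]' 12; python3 - <<'E'
from h import *
goto(.467,-.319,.27,20.7)
c=save("wrist","w2")
W=c["world_from_camera"]
for t in ["small_tin","round_tin","square_tin","long_box"]:
    for d in optics.tip_of("wrist",t)[:2]: print(t,round(d["score"],2),(W@np.r_[d["location"],1])[:3].round(4))
E
```

```text
time_s: 4.1
tcp_pos: [0.4284, -0.3345, 0.2702]
tcp_rot: [3.141, 0.0, 0.359]
force: [1.3, 0.2, -1.2]
width: 0.0947
finger_force: 0.0
t 4.1 pos [ 0.4284 -0.3345  0.2702] yaw 20.55 F [ 1.3  0.2 -1.2] w 0.0947
dx dy dz [ 0.052  -0.0012  0.0002] turn -0.0033 dist rows 0.7 0.0
small_tin 0.92 [ 0.4657 -0.3264  0.1298]
round_tin 0.93 [ 0.4645 -0.3254  0.0824]
```

View pics/w2.png

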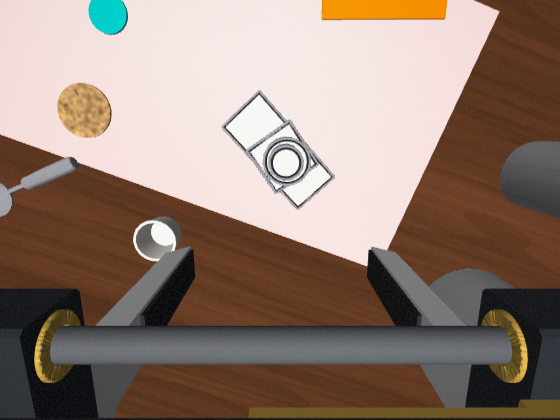

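Wrist view: the small tin's white panel is at (287,162), inside the round tin at (286,160). The square corners are (289,121), (247,153), (277,191), and the box corners are (259,91), (333,178), (297,208), (223,127).

```bash
python3 - <<'E'
from h import *
c=dict(np.load("pics/w2.npz"))
for n,z,P in[("long",.04,[[259,91],[333,178],[297,208],[223,127]]),("sq",.084,[[289,121],[247,153],[277,191]]),("small",.166,[[287,162]]),("round",.13,[[286,160]])]:
    q=proj(c,P,z)[:,:2]; print(n,q.round(4).tolist(),q.mean(0).round(4),[round(np.degrees(np.arctan2(*(q[i]-q[i-1])[::-1]))%90,1) for i in range(len(q))])
q=proj(c,[[289,121],[277,191]],.084)[:,:2]; print("sqc",q.mean(0))
goto(.4665,-.3235,.138,20.7)
E
```

```text
long [[0.5281, -0.2706], [0.4642, -0.3912], [0.4129, -0.3631], [0.4745, -0.244]] [ 0.4699 -0.3172] [np.float64(63.6), np.float64(62.1), np.float64(61.3), np.float64(62.7)]
sq [[0.5073, -0.3151], [0.4594, -0.284], [0.4315, -0.3295]] [ 0.4661 -0.3095] [np.float64(10.8), np.float64(57.0), np.float64(58.5)]
small [[0.4716, -0.3246]] [ 0.4716 -0.3246] [np.float64(0.0)]
round [[0.4705, -0.3248]] [ 0.4705 -0.3248] [np.float64(0.0)]
sqc [ 0.46937549 -0.32229119]
t 4.35 pos [ 0.4288 -0.3341  0.2702] yaw 20.59 F [-0.1  0.9 -0.6] w 0.0944
dx dy dz [0.0488 0.0041 0.1652] turn -0.0025 dist rows 2.2 0.0
```

```bash
python3 -m pendant '[{"dx":0.052,"dy":0.005,"dz":0,"turn":0,"claw":-1},{"dx":0.052,"dy":0.005,"dz":0.08,"turn":0,"claw":-1},{"dx":0.052,"dy":0.005,"dz":0.13,"turn":0,"claw":-1},{"dx":0.052,"dy":0.005,"dz":0.165,"turn":0,"claw":-1},{"dx":0.052,"dy":0.005,"dz":0.165,"turn":0,"claw":-1},{"dx":0.052,"dy":0.005,"dz":0.165,"turn":0,"claw":0.3},{"dx":0.052,"dy":0.005,"dz":0.165,"turn":0,"claw":1},{"dx":0.052,"dy":0.005,"dz":0.165,"turn":0,"claw":1},{"dx":0.052,"dy":0.005,"dz":0.165,"turn":0,"claw":1},{"dx":0.052,"dy":0.005,"dz":0.165,"turn":0,"claw":1},{"dx":0.052,"dy":0.005,"dz":0.165,"turn":0,"claw":1},{"dx":0.052,"dy":0.005,"dz":0.165,"turn":0,"claw":1}]' 12; python3 - <<'E'
from h import *
goto(.639,-.059,.32,20.7)
E
```

```text
time_s: 5.85
tcp_pos: [0.4697, -0.3227, 0.1382]
tcp_rot: [3.141, -0.0, 0.361]
force: [0.4, 0.6, -1.3]
width: 0.0272
finger_force: 0.0
t 5.85 pos [ 0.4697 -0.3227  0.1382] yaw 20.67 F [ 0.4  0.6 -1.3] w 0.0272
dx dy dz [ 0.3143 -0.2338 -0.2273] turn -0.0007 dist rows 5.8 0.0
```

Width 27 mm with zero force means the grasp isn't confirmed, so I'll look.

```bash
python3 - <<'E'
from h import *
c=save("wrist","w3"); print(pix(c,[.469,-.324,.166]))
s=ctrl.observe(); print(s["width"],s["finger_force"])
E
```

```text
[[282.07307012 267.09390689]]
0.023091807050804943 0.44367502676323056
```

View pics/w3.png

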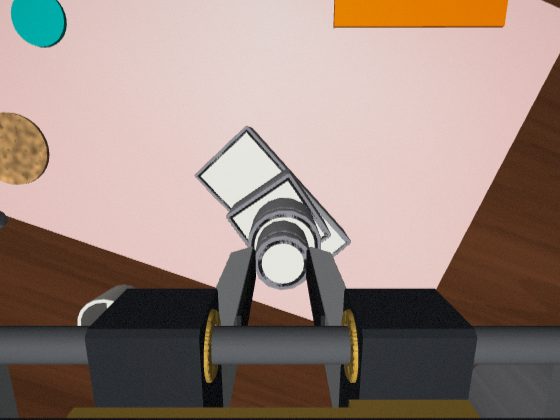

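```bash
python3 - <<'E'
from h import *
c=dict(np.load("pics/w3.npz")); s=ctrl.observe()
p=np.array(s["tcp_pos"]); print(pix(c,[p,p+[0,0,.019],[p[0],p[1],.166]]).round(1), proj(c,[[283,261]],.166), s["width"],s["finger_force"])
im=c["image"][150:310,200:370]; cv2.imwrite("pics/w3c.png",cv2.resize(im,(680,640)[:2] and (637,600),interpolation=2)[:,:,::-1])
E
```

```text
[[280.1 248.3]
 [280.1 259.2]
 [280.1 265.1]] [[ 0.47244585 -0.32322773  0.166     ]] 0.023091807050804943 0.44367502676323056
```

View pics/w3c.png

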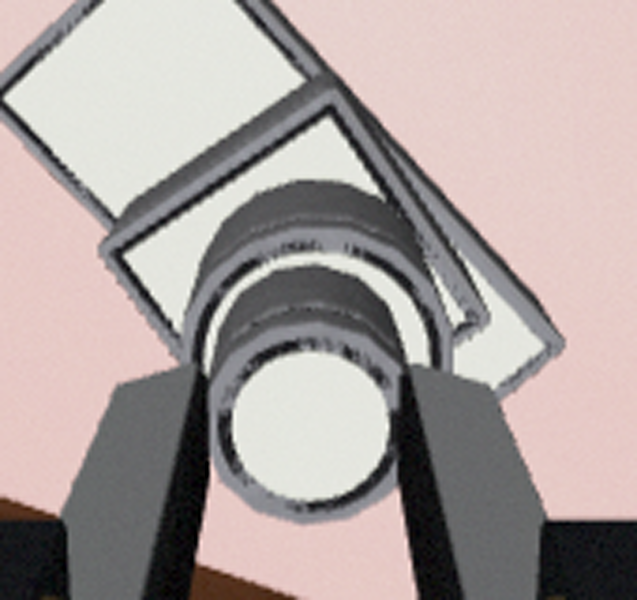

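The tin sits between the pads, about 3 mm ahead of centre. I'll let the grip settle.

```bash
python3 -m pendant '[{"dx":0,"dy":0,"dz":0,"turn":0,"claw":1},{"dx":0,"dy":0,"dz":0,"turn":0,"claw":1},{"dx":0,"dy":0,"dz":-0.01,"turn":0,"claw":1},{"dx":0,"dy":0,"dz":-0.01,"turn":0,"claw":1}]' 12; python3 - <<'E'
from h import *
c=save("wrist","w4")
goto(.639,-.059,.32,20.7)
print(pix(c,[.472,-.323,.176]))
E
```

```text
time_s: 6.4
tcp_pos: [0.4702, -0.323, 0.1473]
tcp_rot: [3.14, -0.001, 0.361]
force: [-1.6, -0.2, 0.8]
width: 0.0004
finger_force: 0.0
t 6.45 pos [ 0.47   -0.3228  0.1468] yaw 20.67 F [-0.3  0.4 -0.2] w 0.0002
dx dy dz [ 0.3141 -0.234  -0.2165] turn -0.0006 dist rows 5.7 0.0
[[281.64117183 262.65484627]]
```

View pics/w4.png

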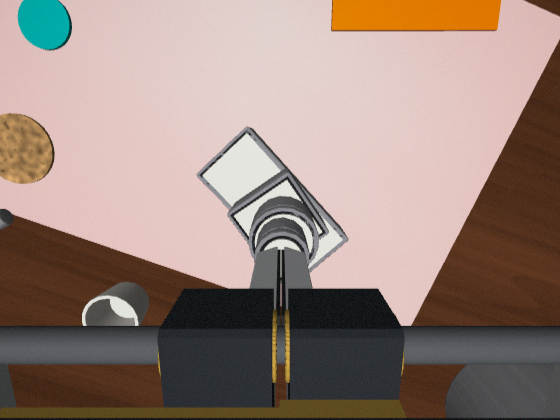

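The fingers closed fully (0.2 mm) without the tin, which still stands near (280,240). I'll raise clear, open, and check its height and position with the nets and by triangulation.

```bash
python3 -m pendant '[{"dx":0,"dy":0,"dz":-0.05,"turn":0,"claw":1},{"dx":0,"dy":0,"dz":-0.1,"turn":0,"claw":-1},{"dx":-0.06,"dy":0,"dz":-0.154,"turn":0,"claw":-1},{"dx":-0.06,"dy":0,"dz":-0.154,"turn":0,"claw":-1},{"dx":-0.06,"dy":0,"dz":-0.154,"turn":0,"claw":-1},{"dx":-0.06,"dy":0,"dz":-0.154,"turn":0,"claw":-1},{"dx":-0.06,"dy":0,"dz":-0.154,"turn":0,"claw":-1}]' 12; python3 - <<'E'
from h import *
for n in("wrist","top","scene"):
    c=save(n,"s5"+n); W=c["world_from_camera"]
    for t in ["small_tin","round_tin","square_tin","long_box"]:
      for d in optics.tip_of(n,t)[:2]: print(n,t,round(d["score"],2),(W@np.r_[d["location"],1])[:3].round(4))
goto(.4,-.35,.27,20.7)
a=cv2.resize(dict(np.load("pics/s5wrist.npz"))["image"][60:230,190:370],(540,510),interpolation=2)
b=cv2.resize(dict(np.load("pics/s5scene.npz"))["image"][215:300,130:215],(255,255),interpolation=2)
b=np.vstack([b,cv2.resize(dict(np.load("pics/s5top.npz"))["image"][180:250,360:430],(255,255),interpolation=2)])
cv2.imwrite("pics/s5.png",np.hstack([a,b])[:,:,::-1])
E
```

```text
time_s: 7.32
tcp_pos: [0.425, -0.3388, 0.2673]
tcp_rot: [-3.138, 0.001, 0.362]
force: [-0.6, -0.2, -0.8]
width: 0.0566
finger_force: 0.0
wrist small_tin 0.96 [ 0.4657 -0.3235  0.1258]
wrist round_tin 0.7 [ 0.4687 -0.3242  0.083 ]
top small_tin 0.63 [ 0.4686 -0.3241  0.1309]
top round_tin 0.64 [ 0.4628 -0.323   0.0842]
top square_tin 0.61 [ 0.4662 -0.3207  0.0406]
top long_box 0.67 [ 0.4703 -0.3197  0.0011]
scene small_tin 0.59 [ 0.4707 -0.3206  0.1321]
scene small_tin 0.56 [0.6384 0.0858 0.0047]
scene round_tin 0.56 [ 0.4676 -0.3249  0.0851]
scene round_tin 0.19 [ 4.677e-01 -3.209e-01 -4.000e-04]
scene square_tin 0.78 [ 0.4707 -0.3184  0.0399]
scene long_box 0.57 [ 0.4685 -0.3204  0.0008]
t 8.07 pos [ 0.4248 -0.3396  0.2693] yaw 20.67 F [ 0.3 -0.   0.2] w 0.0938
dx dy dz [-0.0336  0.0013 -0.0008] turn -0.0007 dist rows 0.4 0.0
```

View pics/s5.png

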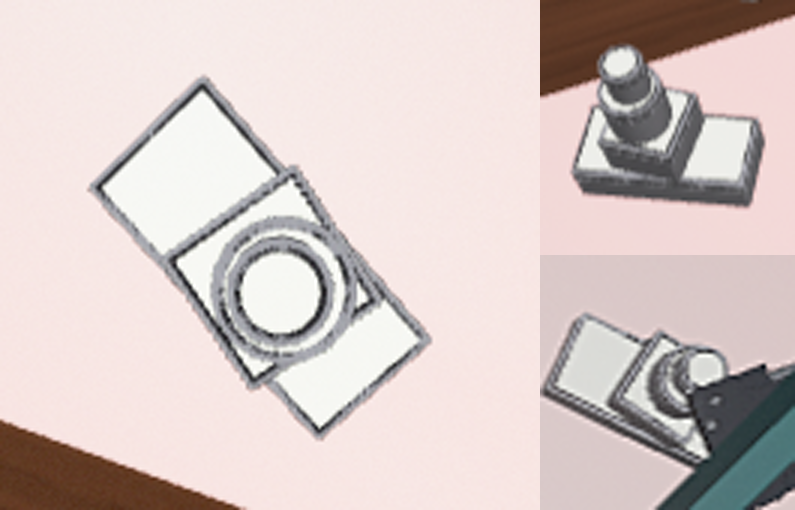

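The stack is undisturbed. In the close-up the tin looked smaller than a tip height of 0.138 implies, so I'll check the camera pose and the joint angles against the reported height.

```bash
python3 - <<'E'
from h import *
for n in("w1","w2","w3","w4","s5wrist"):
    c=dict(np.load(f"pics/{n}.npz")); print(n,c["world_from_camera"][:3,3].round(4),c["world_from_camera"][:3,2].round(3),c["K"][0,0], c["image"].shape)
    if n!="w1":
        im=cv2.cvtColor(c["image"],cv2.COLOR_RGB2GRAY)
        m=(im>205).astype(np.uint8); q=pix(c,[.4695,-.3235,.166])[0]; print(q)
        k,l,st,ce=cv2.connectedComponentsWithStats(m[int(q[1])-45:int(q[1])+45,int(q[0])-45:int(q[0])+45])
        i=l[45-5,45]; print("panel",st[i],ce[i]+q.astype(int)-45)
s=ctrl.observe(); print(s["joint_positions"].round(4),s["tcp_pos"])
E
```

```text
w1 [ 0.2597 -0.4898  0.3833] [0.224 0.086 0.971] 351.67300439594305 (420, 560, 3)
w2 [ 0.494  -0.3098  0.4761] [0.225 0.086 0.971] 351.67300439594305 (420, 560, 3)
[284.92236219 163.82738152]
panel [ 34  32  26  26 524] [285.51526718 162.6240458 ]
w3 [ 0.5353 -0.2978  0.3441] [0.224 0.086 0.971] 351.67300439594305 (420, 560, 3)
[281.53507736 265.97520416]
panel [  26   24   42   39 1274] [282.24411303 263.21193093]
w4 [ 0.5354 -0.2979  0.3533] [0.223 0.087 0.971] 351.67300439594305 (420, 560, 3)
[280.79887861 260.44241192]
panel [   0    0   90   90 6092] [281.76805647 262.28151674]
s5wrist [ 0.4909 -0.3144  0.4732] [0.226 0.084 0.97 ] 351.67300439594305 (420, 560, 3)
[282.35779531 158.54286005]
panel [ 33  31  27  27 535] [282.87476636 157.31401869]
[-7.7860e-01  7.4000e-02  1.2041e+00 -1.0000e-04  1.8633e+00  4.3150e-01] [ 0.42477557 -0.33955713  0.26934969]
```

The visible finger tips in w1 and w3 sit at about 0.188 m depth, against 0.217 m for the reported TCP. So the real tips seem to be about 27 mm short of it, which also explains closing over the lid. I'll go down to TCP z=0.115 and close, since the width will tell which tin is held: 32 mm means small, 48 mm means round.

```bash
python3 - <<'E'
from h import *
c=dict(np.load("pics/w2.npz"))
a=proj(c,[[84,110],[108,14]],.004)[:,:2]; print(a, np.linalg.norm(a[0]-a[1]), "expected", np.hypot(.547-.4285,.0615-.063))
goto(.4705,-.3235,.115,20.7)
E
```

```text
[[ 0.4302225  -0.0647928 ]
 [ 0.54961339 -0.06687484]] 0.1194090424760827 expected 0.11850949329062213
t 8.07 pos [ 0.4248 -0.3396  0.2693] yaw 20.67 F [ 0.3 -0.   0.2] w 0.0938
dx dy dz [0.0606 0.0014 0.1929] turn -0.0007 dist rows 2.6 0.0
```

```bash
python3 -m pendant '[{"dx":0.061,"dy":0.0015,"dz":0,"turn":0,"claw":-1},{"dx":0.061,"dy":0.0015,"dz":0.07,"turn":0,"claw":-1},{"dx":0.061,"dy":0.0015,"dz":0.12,"turn":0,"claw":-1},{"dx":0.061,"dy":0.0015,"dz":0.16,"turn":0,"claw":-1},{"dx":0.061,"dy":0.0015,"dz":0.193,"turn":0,"claw":-1},{"dx":0.061,"dy":0.0015,"dz":0.193,"turn":0,"claw":-1},{"dx":0.061,"dy":0.0015,"dz":0.193,"turn":0,"claw":1},{"dx":0.061,"dy":0.0015,"dz":0.193,"turn":0,"claw":1},{"dx":0.061,"dy":0.0015,"dz":0.193,"turn":0,"claw":1},{"dx":0.061,"dy":0.0015,"dz":0.193,"turn":0,"claw":1},{"dx":0.061,"dy":0.0015,"dz":0.193,"turn":0,"claw":1},{"dx":0.061,"dy":0.0015,"dz":0.193,"turn":0,"claw":1},{"dx":0.061,"dy":0.0015,"dz":0.193,"turn":0,"claw":1},{"dx":0.061,"dy":0.0015,"dz":0.193,"turn":0,"claw":1},{"dx":0.061,"dy":0.0015,"dz":0.193,"turn":0,"claw":1},{"dx":0.061,"dy":0.0015,"dz":0.193,"turn":0,"claw":1}]' 12; python3 - <<'E'
from h import *
c=save("wrist","w6")
goto(.639,-.059,.30,20.7); s=ctrl.observe(); print(s["finger_force"])
E
```

```text
time_s: 10.07
tcp_pos: [0.4708, -0.3234, 0.1148]
tcp_rot: [-3.141, 0.0, 0.361]
force: [0.5, 0.2, -0.0]
width: 0.0319
finger_force: 12.0
t 10.12 pos [ 0.4708 -0.3234  0.1149] yaw 20.67 F [ 0.5 -0.4 -0.2] w 0.0318
dx dy dz [ 0.3133 -0.235  -0.2314] turn -0.0006 dist rows 5.8 0.0
12.000023424625397
```

It reads 32 mm and 12 N, so the small tin is held and its base is 15 mm above the reported TCP. Now lift, carry and hover over the small coaster.

```bash
python3 -m pendant '[{"dx":0,"dy":0,"dz":-0.05,"turn":0,"claw":1},{"dx":0,"dy":0,"dz":-0.1,"turn":0,"claw":1},{"dx":0.06,"dy":-0.045,"dz":-0.12,"turn":0,"claw":1},{"dx":0.12,"dy":-0.09,"dz":-0.12,"turn":0,"claw":1},{"dx":0.18,"dy":-0.135,"dz":-0.12,"turn":0,"claw":1},{"dx":0.24,"dy":-0.18,"dz":-0.12,"turn":0,"claw":1},{"dx":0.29,"dy":-0.218,"dz":-0.12,"turn":0,"claw":1},{"dx":0.313,"dy":-0.235,"dz":-0.12,"turn":0,"claw":1},{"dx":0.313,"dy":-0.235,"dz":-0.06,"turn":0,"claw":1},{"dx":0.313,"dy":-0.235,"dz":0,"turn":0,"claw":1},{"dx":0.313,"dy":-0.235,"dz":0.06,"turn":0,"claw":1},{"dx":0.313,"dy":-0.235,"dz":0.11,"turn":0,"claw":1},{"dx":0.313,"dy":-0.235,"dz":0.137,"turn":0,"claw":1},{"dx":0.313,"dy":-0.235,"dz":0.137,"turn":0,"claw":1},{"dx":0.313,"dy":-0.235,"dz":0.137,"turn":0,"claw":1}]' 12; python3 - <<'E'
from h import *
c=save("wrist","w7"); goto(.6387,-.0588,-.010,20.7)
hsv=cv2.cvtColor(c["image"],cv2.COLOR_RGB2HSV); print(pix(c,[[.6387,-.0588,.004]]))
for d in optics.tip_of("wrist","small_coaster")[:3]: print(d["score"],(c["world_from_camera"]@np.r_[d["location"],1])[:3].round(4))
for d in optics.tip_of("wrist","small_tin")[:2]: print(d["score"],(c["world_from_camera"]@np.r_[d["location"],1])[:3].round(4))
E
```

```text
time_s: 12.0
tcp_pos: [0.6397, -0.0599, 0.0067]
tcp_rot: [3.14, -0.002, 0.36]
force: [0.7, -0.0, 0.8]
width: 0.0317
finger_force: 12.0
t 12.05 pos [ 0.6401 -0.0598  0.0073] yaw 20.65 F [-0.5  0.5 -0.3] w 0.0316
dx dy dz [-0.0012 -0.0018  0.0216] turn -0.0012 dist rows 0.3 0.0
[[278.12611718 247.78457566]]
0.65 [ 6.36e-01 -6.20e-02  4.00e-04]
0.61 [ 0.6453 -0.1394 -0.0036]
0.59 [ 0.5515 -0.062  -0.0028]
0.91 [ 0.6374 -0.0616  0.0195]
```

```bash
python3 -m pendant '[{"dx":-0.001,"dy":-0.0015,"dz":0.01,"turn":0,"claw":1},{"dx":-0.001,"dy":-0.0015,"dz":0.018,"turn":0,"claw":1},{"dx":-0.001,"dy":-0.0015,"dz":0.0215,"turn":0,"claw":1},{"dx":-0.001,"dy":-0.0015,"dz":0.0215,"turn":0,"claw":1}]' 12; python3 - <<'E'
from h import *
goto(.6387,-.0588,-.011,20.7)
E
```

```text
time_s: 12.65
tcp_pos: [0.6374, -0.0581, -0.0113]
tcp_rot: [-3.141, 0.0, 0.361]
force: [-1.0, 0.1, 3.9]
width: 0.0317
finger_force: 12.0
t 12.65 pos [ 0.6374 -0.0581 -0.0113] yaw 20.68 F [-1.   0.1  3.9] w 0.0317
dx dy dz [ 0.0012  0.0014 -0.0004] turn -0.0004 dist rows 0.0 0.0
```

Contact at about 4 N, so it is on the coaster. I'll release, rise and go back over the stack.

```bash
python3 -m pendant '[{"dx":0,"dy":0,"dz":0,"turn":0,"claw":-0.3},{"dx":0,"dy":0,"dz":0,"turn":0,"claw":-0.3},{"dx":0,"dy":0,"dz":0,"turn":0,"claw":-0.3},{"dx":0,"dy":0,"dz":-0.03,"turn":0,"claw":-0.6},{"dx":0,"dy":0,"dz":-0.1,"turn":0,"claw":-1},{"dx":0,"dy":0,"dz":-0.17,"turn":0,"claw":-1},{"dx":0,"dy":0,"dz":-0.25,"turn":0,"claw":-1},{"dx":-0.06,"dy":0,"dz":-0.33,"turn":0,"claw":-1},{"dx":-0.06,"dy":0,"dz":-0.33,"turn":0,"claw":-1},{"dx":-0.06,"dy":0,"dz":-0.33,"turn":0,"claw":-1}]' 12; python3 - <<'E'
from h import *
c=save("wrist","w8")
for t in("small_tin","small_coaster"):
  for d in optics.tip_of("wrist",t)[:3]: print(t,round(d["score"],2),(c["world_from_camera"]@np.r_[d["location"],1])[:3].round(4))
  for d in optics.regions_of("wrist",t)[:2]: print(t,round(d["score"],2),rect(c,d["pixels"],.04 if t=="small_tin" else .004))
goto(.4705,-.324,.25,20.7)
E
```

```text
time_s: 13.9
tcp_pos: [0.5929, -0.0754, 0.2527]
tcp_rot: [3.14, -0.002, 0.36]
force: [-0.3, -0.1, 0.9]
width: 0.0939
finger_force: 0.0
small_tin 0.8 [ 0.634  -0.0593  0.003 ]
small_tin 0.96 ([637.4, -58.3], [31.2, 32.0], 155.5, array([637.2, -58.5]))
small_coaster 0.68 [ 5.507e-01 -6.080e-02 -5.000e-04]
small_coaster 0.67 [ 0.645  -0.1358  0.0012]
small_coaster 0.57 [ 0.636  -0.0608 -0.0026]
small_coaster 0.82 ([639.4, -61.3], [44.6, 44.9], 20.7, array([645.1, -63.2]))
small_coaster 0.67 ([642.7, -136.4], [44.0, 44.8], 20.6, array([ 642.9, -136.2]))
t 14.15 pos [ 0.5923 -0.0747  0.2486] yaw 20.7 F [ 0.2 -0.1 -1.1] w 0.0937
dx dy dz [-0.2525  0.2377 -0.0017] turn -0.0 dist rows 4.4 0.0
```

Small tin is at (637,-58) against the coaster at about (639,-60), which is fine. Next is the round tin, gripped at TCP z = 0.084 - 0.015.

```bash
python3 -m pendant '[{"dx":-0.06,"dy":0.056,"dz":0,"turn":0,"claw":-1},{"dx":-0.12,"dy":0.112,"dz":0,"turn":0,"claw":-1},{"dx":-0.18,"dy":0.168,"dz":0,"turn":0,"claw":-1},{"dx":-0.2535,"dy":0.2375,"dz":0,"turn":0,"claw":-1},{"dx":-0.2535,"dy":0.2375,"dz":0.02,"turn":0,"claw":-1},{"dx":-0.2535,"dy":0.2375,"dz":0.08,"turn":0,"claw":-1},{"dx":-0.2535,"dy":0.2375,"dz":0.14,"turn":0,"claw":-1},{"dx":-0.2535,"dy":0.2375,"dz":0.19,"turn":0,"claw":-1},{"dx":-0.2535,"dy":0.2375,"dz":0.2245,"turn":0,"claw":-1},{"dx":-0.2535,"dy":0.2375,"dz":0.2245,"turn":0,"claw":-1},{"dx":-0.2535,"dy":0.2375,"dz":0.2245,"turn":0,"claw":-1},{"dx":-0.2535,"dy":0.2375,"dz":0.2245,"turn":0,"claw":1},{"dx":-0.2535,"dy":0.2375,"dz":0.2245,"turn":0,"claw":1},{"dx":-0.2535,"dy":0.2375,"dz":0.2245,"turn":0,"claw":1},{"dx":-0.2535,"dy":0.2375,"dz":0.2245,"turn":0,"claw":1},{"dx":-0.2535,"dy":0.2375,"dz":0.2245,"turn":0,"claw":1},{"dx":-0.2535,"dy":0.2375,"dz":0.2245,"turn":0,"claw":1},{"dx":-0.2535,"dy":0.2375,"dz":0.2245,"turn":0,"claw":1},{"dx":-0.2535,"dy":0.2375,"dz":0.2245,"turn":0,"claw":1}]' 18; python3 - <<'E'
from h import *
goto(.4288,-.0615,-.004,20.7)
c=save("wrist","w9")
for t in("round_tin","square_tin","long_box"):
  for d in optics.tip_of("wrist",t)[:1]: print(t,round(d["score"],2),(c["world_from_camera"]@np.r_[d["location"],1])[:3].round(4))
  for d in optics.regions_of("wrist",t)[:1]: print(t,round(d["score"],2),rect(c,d["pixels"],.13))
E
```

```text
time_s: 16.52
tcp_pos: [0.47, -0.3247, 0.0726]
tcp_rot: [3.141, 0.0, 0.361]
force: [-0.1, -0.0, 0.9]
width: 0.0476
finger_force: 18.0
t 16.52 pos [ 0.47   -0.3247  0.0726] yaw 20.67 F [-0.1 -0.   0.9] w 0.0476
dx dy dz [ 0.0679 -0.326   0.0957] turn -0.0007 dist rows 4.4 0.0
round_tin 0.9 [ 0.4636 -0.3282  0.0838]
round_tin 0.91 ([477.0, -321.9], [47.0, 52.8], 20.6, array([ 475.8, -322.5]))
square_tin 0.95 ([489.6, -311.1], [37.8, 46.5], 144.8, array([ 499.4, -307. ]))
long_box 0.78 ([508.7, -285.8], [30.5, 40.9], 152.0, array([ 510.1, -285.2]))
```

```bash
python3 -m pendant '[{"dx":0,"dy":0,"dz":-0.05,"turn":0,"claw":1},{"dx":0,"dy":0,"dz":-0.1,"turn":0,"claw":1},{"dx":0.014,"dy":-0.07,"dz":-0.1,"turn":0,"claw":1},{"dx":0.028,"dy":-0.14,"dz":-0.1,"turn":0,"claw":1},{"dx":0.042,"dy":-0.21,"dz":-0.1,"turn":0,"claw":1},{"dx":0.056,"dy":-0.28,"dz":-0.1,"turn":0,"claw":1},{"dx":0.068,"dy":-0.326,"dz":-0.1,"turn":0,"claw":1},{"dx":0.068,"dy":-0.326,"dz":-0.08,"turn":0,"claw":1},{"dx":0.068,"dy":-0.326,"dz":-0.02,"turn":0,"claw":1},{"dx":0.068,"dy":-0.326,"dz":0.04,"turn":0,"claw":1},{"dx":0.068,"dy":-0.326,"dz":0.087,"turn":0,"claw":1},{"dx":0.068,"dy":-0.326,"dz":0.087,"turn":0,"claw":1},{"dx":0.068,"dy":-0.326,"dz":0.095,"turn":0,"claw":1},{"dx":0.068,"dy":-0.326,"dz":0.098,"turn":0,"claw":1},{"dx":0.068,"dy":-0.326,"dz":0.098,"turn":0,"claw":1}]' 18; python3 - <<'E'
from h import *
goto(.4288,-.0615,-.0075,20.7)
E
```

```text
time_s: 18.75
tcp_pos: [0.4298, -0.0617, -0.0049]
tcp_rot: [3.14, -0.002, 0.361]
force: [-0.5, 0.1, -2.5]
width: 0.0475
finger_force: 18.0
t 18.75 pos [ 0.4298 -0.0617 -0.0049] yaw 20.67 F [-0.5  0.1 -2.5] w 0.0475
dx dy dz [-0.0011 -0.0007  0.0033] turn -0.0007 dist rows 0.0 0.0
```

Still hanging about 2.5 mm up. I'll lower, release, rise and start turning towards the square tin's yaw. I want to grip it with the fingers closing radially to the turntable.

```bash
python3 -m pendant '[{"dx":-0.001,"dy":-0.001,"dz":0.003,"turn":0,"claw":1},{"dx":-0.001,"dy":-0.001,"dz":0.0035,"turn":0,"claw":1},{"dx":-0.001,"dy":-0.001,"dz":0.0035,"turn":0,"claw":1},{"dx":-0.001,"dy":-0.001,"dz":0.0035,"turn":0,"claw":-0.5},{"dx":-0.001,"dy":-0.001,"dz":0.0035,"turn":0,"claw":-0.5},{"dx":-0.001,"dy":-0.001,"dz":0.0035,"turn":0,"claw":-0.5},{"dx":-0.001,"dy":-0.001,"dz":0.0035,"turn":0,"claw":-0.5},{"dx":-0.001,"dy":-0.001,"dz":-0.05,"turn":0,"claw":-1},{"dx":-0.001,"dy":-0.001,"dz":-0.12,"turn":0,"claw":-1},{"dx":-0.001,"dy":-0.001,"dz":-0.2,"turn":0,"claw":-1},{"dx":-0.05,"dy":0,"dz":-0.3,"turn":0,"claw":-1},{"dx":-0.05,"dy":0,"dz":-0.3,"turn":0,"claw":-1},{"dx":-0.05,"dy":0,"dz":-0.3,"turn":0,"claw":-1}]' 18; python3 - <<'E'
from h import *
c=save("wrist","w10")
for t,z in(("round_tin",.05),("round_coaster",.004)):
  for d in optics.tip_of("wrist",t)[:2]: print(t,round(d["score"],2),(c["world_from_camera"]@np.r_[d["location"],1])[:3].round(4))
  for d in optics.regions_of("wrist",t)[:2]: print(t,round(d["score"],2),rect(c,d["pixels"],z))
goto(.47,-.32,.25,65.7)
E
```

```text
time_s: 20.38
tcp_pos: [0.3924, -0.0761, 0.2366]
tcp_rot: [3.138, -0.005, 0.36]
force: [0.2, 0.6, -0.1]
width: 0.094
finger_force: 0.0
round_tin 0.88 [ 0.4283 -0.0629  0.0013]
round_tin 0.55 ([427.5, -61.9], [46.0, 46.8], 155.3, array([428. , -61.5]))
round_coaster 0.84 ([431.2, -63.5], [63.8, 67.7], 86.3, array([438.7, -63.7]))
t 20.62 pos [ 0.3909 -0.075   0.2318] yaw 20.7 F [0.3 1.1 0.4] w 0.0939
dx dy dz [-0.0157  0.3214 -0.0228] turn -1.0 dist rows 4.1 4.2
```

```bash
python3 -m pendant '[{"dx":-0.016,"dy":0.1,"dz":-0.023,"turn":-0.23,"claw":-1},{"dx":-0.016,"dy":0.2,"dz":-0.023,"turn":-0.46,"claw":-1},{"dx":-0.016,"dy":0.3,"dz":-0.023,"turn":-0.69,"claw":-1},{"dx":-0.016,"dy":0.37,"dz":-0.023,"turn":-0.92,"claw":-1},{"dx":-0.016,"dy":0.37,"dz":-0.023,"turn":-1,"claw":-1},{"dx":-0.016,"dy":0.37,"dz":-0.023,"turn":-1,"claw":-1},{"dx":-0.016,"dy":0.37,"dz":-0.023,"turn":-1,"claw":-1}]' 18; python3 -m pendant '[{"dx":0,"dy":0,"dz":0,"turn":-0.23,"claw":-1},{"dx":0,"dy":0,"dz":0,"turn":-0.46,"claw":-1},{"dx":0,"dy":0,"dz":0,"turn":-0.69,"claw":-1},{"dx":0,"dy":0,"dz":0,"turn":-0.92,"claw":-1},{"dx":0,"dy":0,"dz":0,"turn":-1,"claw":-1},{"dx":0,"dy":0,"dz":0,"turn":-1,"claw":-1},{"dx":0,"dy":0,"dz":0,"turn":-1,"claw":-1}]' 18; python3 - <<'E'
from h import *
c=save("wrist","w11")
for n in("wrist","top"):
 c=save(n,"s11"+n)
 for t,z in(("square_tin",.084),("long_box",.04)):
  for d in optics.tip_of(n,t)[:1]: print(n,t,round(d["score"],2),(c["world_from_camera"]@np.r_[d["location"],1])[:3].round(4))
  for d in optics.regions_of(n,t)[:1]: print(n,t,round(d["score"],2),rect(c,d["pixels"],z))
goto(.47,-.32,.025,148)
E
```

```text
time_s: 21.5
tcp_pos: [0.4838, -0.3562, 0.2508]
tcp_rot: [-3.138, -0.001, 1.146]
force: [0.7, -1.0, -0.0]
width: 0.0939
finger_force: 0.0
time_s: 22.38
tcp_pos: [0.484, -0.3559, 0.2533]
tcp_rot: [3.141, 0.001, 1.932]
force: [0.7, 1.6, -0.2]
width: 0.0937
finger_force: 0.0
wrist square_tin 0.75 [ 0.4717 -0.321   0.0397]
wrist square_tin 0.93 ([468.5, -321.8], [60.3, 60.7], 144.7, array([ 468.1, -321.2]))
wrist long_box 0.55 ([487.4, -283.3], [63.2, 63.4], 153.0, array([ 491.2, -275.2]))
top square_tin 0.65 [ 0.4676 -0.3221  0.04  ]
top square_tin 0.94 ([470.2, -308.1], [48.2, 68.9], 141.7, array([ 470.3, -308.3]))
top long_box 0.7 [ 0.4718 -0.3176 -0.0029]
top long_box 0.64 ([477.5, -285.9], [70.6, 91.3], 62.0, array([ 481.1, -272.6]))
t 22.93 pos [ 0.484  -0.357   0.2524] yaw 110.66 F [-0.8 -0.4 -0. ] w 0.0939
dx dy dz [0.0495 0.     0.2843] turn -0.8298 dist rows 3.7 3.5
```

View pics/s11wrist.png

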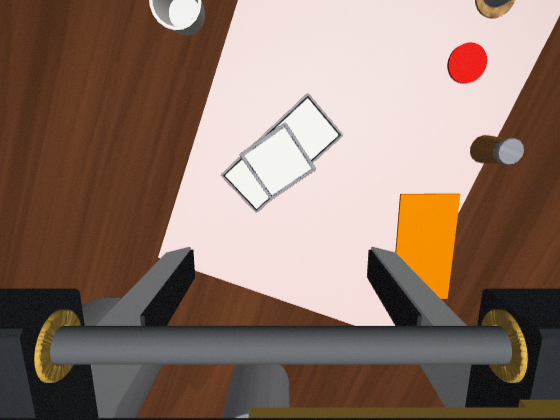

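The square tin's lid corners are at (287,125), (315,168), (268,198), (241,155), giving a yaw of about 145° and a centre of about (0.469,-0.3215). Next, finish the turn, descend and grip.

```bash
python3 -m pendant '[{"dx":0.048,"dy":-0.002,"dz":0,"turn":-0.23,"claw":-1},{"dx":0.048,"dy":-0.002,"dz":0,"turn":-0.46,"claw":-1},{"dx":0.048,"dy":-0.002,"dz":0,"turn":-0.69,"claw":-1},{"dx":0.048,"dy":-0.002,"dz":0.05,"turn":-0.774,"claw":-1},{"dx":0.048,"dy":-0.002,"dz":0.12,"turn":-0.774,"claw":-1},{"dx":0.048,"dy":-0.002,"dz":0.18,"turn":-0.774,"claw":-1},{"dx":0.048,"dy":-0.002,"dz":0.23,"turn":-0.774,"claw":-1},{"dx":0.048,"dy":-0.002,"dz":0.265,"turn":-0.774,"claw":-1},{"dx":0.048,"dy":-0.002,"dz":0.284,"turn":-0.774,"claw":-1},{"dx":0.048,"dy":-0.002,"dz":0.284,"turn":-0.774,"claw":-1},{"dx":0.048,"dy":-0.002,"dz":0.284,"turn":-0.774,"claw":-1},{"dx":0.048,"dy":-0.002,"dz":0.284,"turn":-0.774,"claw":1},{"dx":0.048,"dy":-0.002,"dz":0.284,"turn":-0.774,"claw":1},{"dx":0.048,"dy":-0.002,"dz":0.284,"turn":-0.774,"claw":1},{"dx":0.048,"dy":-0.002,"dz":0.284,"turn":-0.774,"claw":1},{"dx":0.048,"dy":-0.002,"dz":0.284,"turn":-0.774,"claw":1},{"dx":0.048,"dy":-0.002,"dz":0.284,"turn":-0.774,"claw":1},{"dx":0.048,"dy":-0.002,"dz":0.284,"turn":-0.774,"claw":1}]' 25; python3 - <<'E'
from h import *
goto(.4665,.2717,.2,133.1); print(ctrl.observe()["finger_force"])
c=save("wrist","w12")
for d in optics.regions_of("wrist","square_tin")[:1]: print(round(d["score"],2),rect(c,d["pixels"],.084))
E
```

```text
time_s: 25.18
tcp_pos: [0.4689, -0.3218, 0.0255]
tcp_rot: [-3.141, 0.0, 2.539]
force: [-0.2, -1.1, 1.4]
width: 0.0599
finger_force: 25.0
t 25.18 pos [ 0.4689 -0.3218  0.0255] yaw 145.5 F [-0.2 -1.1  1.4] w 0.0599
dx dy dz [ 0.4227  0.6097 -0.2181] turn 0.2756 dist rows 9.9 1.2
24.98106837272644
0.65 ([460.9, -315.6], [58.4, 58.6], 55.2, array([ 460.4, -315.3]))
```

```bash
python3 -m pendant '[{"dx":0,"dy":0,"dz":-0.05,"turn":0,"claw":1},{"dx":0,"dy":0,"dz":-0.12,"turn":0,"claw":1},{"dx":0.042,"dy":0.061,"dz":-0.18,"turn":0,"claw":1},{"dx":0.084,"dy":0.122,"dz":-0.218,"turn":0,"claw":1},{"dx":0.126,"dy":0.183,"dz":-0.218,"turn":0.1,"claw":1},{"dx":0.168,"dy":0.244,"dz":-0.218,"turn":0.2,"claw":1},{"dx":0.21,"dy":0.305,"dz":-0.218,"turn":0.276,"claw":1},{"dx":0.252,"dy":0.366,"dz":-0.218,"turn":0.276,"claw":1},{"dx":0.294,"dy":0.427,"dz":-0.218,"turn":0.276,"claw":1},{"dx":0.336,"dy":0.488,"dz":-0.218,"turn":0.276,"claw":1},{"dx":0.378,"dy":0.549,"dz":-0.218,"turn":0.276,"claw":1},{"dx":0.41,"dy":0.595,"dz":-0.218,"turn":0.276,"claw":1},{"dx":0.423,"dy":0.61,"dz":-0.218,"turn":0.276,"claw":1},{"dx":0.423,"dy":0.61,"dz":-0.218,"turn":0.276,"claw":1},{"dx":0.423,"dy":0.61,"dz":-0.218,"turn":0.276,"claw":1}]' 25; python3 - <<'E'
from h import *
goto(.4665,.2717,.06,133.1)
for n in("w12","w13"):
    c=dict(np.load("pics/w12.npz")) if n=="w12" else save("wrist",n); s=ctrl.observe()
    zt=.084 if n=="w12" else s["tcp_pos"][2]+.0145+.044
    hsv=cv2.cvtColor(c["image"],cv2.COLOR_RGB2HSV)
    m=((hsv[...,1]<20)&(hsv[...,2]>190)); m[:140]=0; m[:,:180]=0; m[:,380:]=0; m[330:]=0
    print(n,rect(c,cv2.morphologyEx(m.astype(np.uint8),cv2.MORPH_OPEN,np.ones((5,5))),zt))
W=c["world_from_camera"]
for d in optics.tip_of("wrist","susan_mark")[:2]: print(round(d["score"],2),(W@np.r_[d["location"],1])[:3].round(4))
print("mark px",pix(c,[.4665,.2717,.026]))
E
```

```text
time_s: 27.15
tcp_pos: [0.4666, 0.2708, 0.1994]
tcp_rot: [-3.141, 0.001, 2.321]
force: [0.8, -0.4, -2.3]
width: 0.0595
finger_force: 25.0
t 27.15 pos [0.4666 0.2708 0.1994] yaw 132.99 F [ 0.8 -0.4 -2.3] w 0.0595
dx dy dz [0.0008 0.0007 0.1743] turn -0.0024 dist rows 2.2 0.0
w12 ([466.1, -319.3], [45.3, 50.6], 55.5, array([ 465.5, -318.9]))
w13 ([464.2, 274.3], [45.7, 50.5], 42.6, array([463.7, 274.8]))
0.62 [0.4726 0.2736 0.0262]
mark px [[280.65411826 195.34429698]]
```

View pics/w13.png

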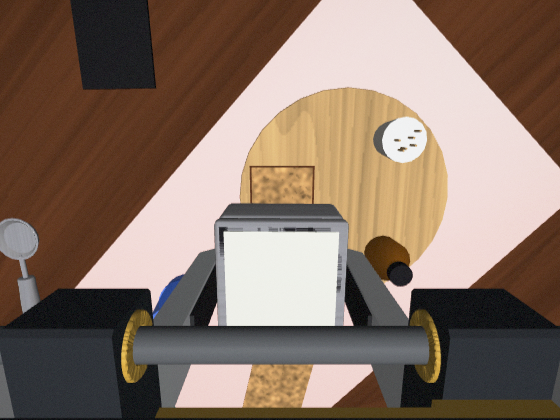

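The inlay's front edge runs from (250,166) to (314,166), and the held tin's lid rim front edge is at row ~219, columns 217–347. I'll compare their centre lines.

```bash
python3 - <<'E'
from h import *
c=dict(np.load("pics/w13.npz")); s=ctrl.observe(); p=np.array(s["tcp_pos"]); w=s["tcp_rot"][2]
X=np.array([np.cos(w),np.sin(w)]); Y=np.array([np.sin(w),-np.cos(w)])
def rel(px,z): d=proj(c,px,z)[:,:2]-p[:2]; return (np.c_[d@X,d@Y]*1000).round(1)
print("inlay front corners in tool xy mm",rel([[250,166],[314,166]],.026).tolist())
print("expected mark in tool", ((np.array([.4665,.2717])-p[:2])@np.c_[X,Y]*1000).round(1))
print("tin rim front",rel([[217,221],[347,221]],p[2]+.0585).tolist(),"panel front",rel([[223,232],[338,232]],p[2]+.0585).tolist())
for n in("top","scene"):
    c=save(n,"t13"+n)
    for d in optics.tip_of(n,"susan_mark")[:1]: print(n,(c["world_from_camera"]@np.r_[d["location"],1])[:3].round(4))
E
```

```text
inlay front corners in tool xy mm [[32.7, -32.5], [32.7, 36.1]]
expected mark in tool [0.8 0.4]
tin rim front [[31.7, -27.0], [31.7, 29.2]] panel front [[26.7, -24.6], [26.8, 25.5]]
top [0.4673 0.2733 0.0253]
scene [0.4685 0.2668 0.0281]
```

They agree within about 2 mm and the edges are parallel. I'll descend to just above contact with a 1 mm trim.

```bash
python3 -m pendant '[{"dx":-0.001,"dy":0.001,"dz":0.05,"turn":0,"claw":1},{"dx":-0.001,"dy":0.001,"dz":0.1,"turn":0,"claw":1},{"dx":-0.001,"dy":0.001,"dz":0.15,"turn":0,"claw":1},{"dx":-0.001,"dy":0.001,"dz":0.19,"turn":0,"claw":1},{"dx":-0.001,"dy":0.001,"dz":0.215,"turn":0,"claw":1},{"dx":-0.001,"dy":0.001,"dz":0.225,"turn":0,"claw":1},{"dx":-0.001,"dy":0.001,"dz":0.23,"turn":0,"claw":1},{"dx":-0.001,"dy":0.001,"dz":0.231,"turn":0,"claw":1},{"dx":-0.001,"dy":0.001,"dz":0.231,"turn":0,"claw":1},{"dx":-0.001,"dy":0.001,"dz":0.231,"turn":0,"claw":1}]' 25; python3 - <<'E'
from h import *
goto(.4665,.2717,.0115,133.1)
E
```

```text
time_s: 28.7
tcp_pos: [0.468, 0.2724, 0.0156]
tcp_rot: [3.14, 0.001, 2.323]
force: [-0.0, -0.0, -2.7]
width: 0.0601
finger_force: 25.0
t 28.7 pos [0.468  0.2724 0.0156] yaw 133.08 F [-0.  -0.  -2.7] w 0.0601
dx dy dz [ 0.0006 -0.002   0.0051] turn -0.0004 dist rows 0.1 0.0
```

```bash
python3 -m pendant '[{"dx":0,"dy":-0.001,"dz":0.002,"turn":0,"claw":1},{"dx":0,"dy":-0.001,"dz":0.004,"turn":0,"claw":1},{"dx":0,"dy":-0.001,"dz":0.0048,"turn":0,"claw":1},{"dx":0,"dy":-0.001,"dz":0.0048,"turn":0,"claw":1}]' 8; python3 - <<'E'
from h import *
goto(.4665,.2717,.0115,133.1)
E
```

```text
time_s: 29.2
tcp_pos: [0.467, 0.2716, 0.0115]
tcp_rot: [3.141, 0.0, 2.323]
force: [-1.5, -0.0, 1.9]
width: 0.0599
finger_force: 8.0
t 29.2 pos [0.467  0.2716 0.0115] yaw 133.08 F [-1.5 -0.   1.9] w 0.0599
dx dy dz [ 0.0005 -0.0005 -0.    ] turn -0.0004 dist rows 0.0 0.0
```

Contact. Open by a few millimetres per side, then rise and look.

```bash
python3 -m pendant '[{"dx":0,"dy":0,"dz":0,"turn":0,"claw":-0.6},{"dx":0,"dy":0,"dz":0,"turn":0,"claw":-0.6},{"dx":0,"dy":0,"dz":0,"turn":0,"claw":-0.6},{"dx":0,"dy":0,"dz":-0.02,"turn":0,"claw":-0.6},{"dx":0,"dy":0,"dz":-0.06,"turn":0,"claw":-0.6},{"dx":0,"dy":0,"dz":-0.12,"turn":0,"claw":-0.8},{"dx":0,"dy":0,"dz":-0.2,"turn":0,"claw":-1},{"dx":-0.05,"dy":0,"dz":-0.28,"turn":0,"claw":-1},{"dx":-0.05,"dy":0,"dz":-0.28,"turn":0,"claw":-1},{"dx":-0.05,"dy":0,"dz":-0.28,"turn":0,"claw":-1}]' 8; python3 - <<'E'
from h import *
c=save("wrist","w14")
for t,z in(("square_tin",.07),):
  for d in optics.tip_of("wrist",t)[:1]: print(t,round(d["score"],2),(c["world_from_camera"]@np.r_[d["location"],1])[:3].round(4))
  for d in optics.regions_of("wrist",t)[:1]: print(t,round(d["score"],2),rect(c,d["pixels"],z))
hsv=cv2.cvtColor(c["image"],cv2.COLOR_RGB2HSV)
c=save("top","t14")
for t in("susan_mark","square_tin","tumbler","long_box"):
  for d in optics.tip_of("top",t)[:1]: print("top",t,round(d["score"],2),(c["world_from_camera"]@np.r_[d["location"],1])[:3].round(4))
goto(.47,-.318,.25,88.1)
E
```

```text
time_s: 30.45
tcp_pos: [0.4947, 0.2424, 0.236]
tcp_rot: [3.14, 0.0, 2.322]
force: [-0.5, -0.2, -0.9]
width: 0.0943
finger_force: 0.0
square_tin 0.79 [0.4644 0.2757 0.0246]
square_tin 0.62 ([466.9, 272.5], [57.9, 60.0], 43.0, array([466.4, 273.1]))
top susan_mark 0.66 [0.4653 0.2729 0.0267]
top square_tin 0.46 [0.4651 0.2716 0.0266]
top tumbler 0.88 [0.4717 0.0955 0.0046]
top long_box 0.64 [ 0.471  -0.3174 -0.0016]
t 30.85 pos [0.4936 0.2426 0.2338] yaw 133.12 F [ 0.3 -0.9  0.7] w 0.0941
dx dy dz [-0.4914 -0.5006 -0.0202] turn 1.0004 dist rows 9.0 4.2
```

View pics/w14.png

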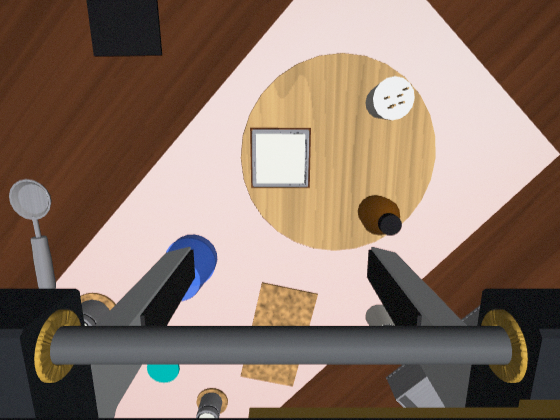

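The square tin sits inside the cork frame at (280,158), aligned, and the turntable is unchanged. Now back for the long box.

```bash
python3 -m pendant '[{"dx":-0.05,"dy":-0.05,"dz":-0.02,"turn":0.23,"claw":-1},{"dx":-0.1,"dy":-0.1,"dz":-0.02,"turn":0.46,"claw":-1},{"dx":-0.15,"dy":-0.15,"dz":-0.02,"turn":0.69,"claw":-1},{"dx":-0.2,"dy":-0.2,"dz":-0.02,"turn":0.92,"claw":-1},{"dx":-0.25,"dy":-0.25,"dz":-0.02,"turn":1,"claw":-1},{"dx":-0.3,"dy":-0.3,"dz":-0.02,"turn":1,"claw":-1},{"dx":-0.35,"dy":-0.35,"dz":-0.02,"turn":1,"claw":-1},{"dx":-0.4,"dy":-0.4,"dz":-0.02,"turn":1,"claw":-1},{"dx":-0.45,"dy":-0.45,"dz":-0.02,"turn":1,"claw":-1},{"dx":-0.52,"dy":-0.53,"dz":-0.02,"turn":1,"claw":-1},{"dx":-0.52,"dy":-0.53,"dz":-0.02,"turn":1,"claw":-1},{"dx":-0.52,"dy":-0.53,"dz":-0.02,"turn":1,"claw":-1},{"dx":-0.52,"dy":-0.53,"dz":-0.02,"turn":1,"claw":-1}]' 25; python3 - <<'E'
from h import *
for n in("wrist","top","scene"):
  c=save(n,"s15"+n)
  for d in optics.tip_of(n,"long_box")[:1]: print(n,round(d["score"],2),(c["world_from_camera"]@np.r_[d["location"],1])[:3].round(4))
  for d in optics.regions_of(n,"long_box")[:1]: print(n,round(d["score"],2),rect(c,d["pixels"],.04))
goto(.47,-.318,-.015,62.5)
E
```

```text
time_s: 32.48
tcp_pos: [0.4692, -0.3494, 0.2513]
tcp_rot: [3.141, -0.001, 1.539]
force: [-0.2, 0.1, -1.0]
width: 0.0942
finger_force: 0.0
wrist 0.87 [ 0.4717 -0.3163 -0.0064]
wrist 0.82 ([470.1, -317.1], [64.1, 139.2], 62.7, array([ 471. , -314.7]))
top 0.98 ([474.9, -294.7], [69.4, 107.0], 62.0, array([ 477.1, -292.9]))
scene 0.81 [ 0.4679 -0.3186  0.004 ]
scene 0.64 ([478.1, -316.2], [81.2, 149.1], 62.8, array([ 478.5, -315.9]))
t 32.92 pos [ 0.4689 -0.3506  0.2512] yaw 88.12 F [ 0.1  0.2 -1. ] w 0.0941
dx dy dz [4.070e-02 1.000e-04 3.328e-01] turn 0.5693 dist rows 4.3 2.4
```

```bash
python3 -m pendant '[{"dx":0.0415,"dy":0,"dz":0,"turn":0.23,"claw":-1},{"dx":0.0415,"dy":0,"dz":0.03,"turn":0.46,"claw":-1},{"dx":0.0415,"dy":0,"dz":0.08,"turn":0.565,"claw":-1},{"dx":0.0415,"dy":0,"dz":0.14,"turn":0.565,"claw":-1},{"dx":0.0415,"dy":0,"dz":0.2,"turn":0.565,"claw":-1},{"dx":0.0415,"dy":0,"dz":0.26,"turn":0.565,"claw":-1},{"dx":0.0415,"dy":0,"dz":0.305,"turn":0.565,"claw":-1},{"dx":0.0415,"dy":0,"dz":0.33,"turn":0.565,"claw":-1},{"dx":0.0415,"dy":0,"dz":0.333,"turn":0.565,"claw":-1},{"dx":0.0415,"dy":0,"dz":0.333,"turn":0.565,"claw":-1},{"dx":0.0415,"dy":0,"dz":0.333,"turn":0.565,"claw":-1},{"dx":0.0415,"dy":0,"dz":0.333,"turn":0.565,"claw":1},{"dx":0.0415,"dy":0,"dz":0.333,"turn":0.565,"claw":1},{"dx":0.0415,"dy":0,"dz":0.333,"turn":0.565,"claw":1},{"dx":0.0415,"dy":0,"dz":0.333,"turn":0.565,"claw":1},{"dx":0.0415,"dy":0,"dz":0.333,"turn":0.565,"claw":1},{"dx":0.0415,"dy":0,"dz":0.333,"turn":0.565,"claw":1}]' 35; python3 - <<'E'
from h import *
goto(.635,.0875,.14,107.5); print(ctrl.observe()["finger_force"])
E
```

```text
time_s: 35.05
tcp_pos: [0.4697, -0.3177, -0.0152]
tcp_rot: [-3.141, 0.0, 1.094]
force: [-1.3, 0.9, 2.2]
width: 0.0639
finger_force: 35.0
t 35.05 pos [ 0.4697 -0.3177 -0.0152] yaw 62.66 F [-1.3  0.9  2.2] w 0.0639
dx dy dz [ 0.5448 -0.0491 -0.194 ] turn -0.9965 dist rows 7.4 4.2
34.9997752904892
```

```bash
python3 -m pendant '[{"dx":0,"dy":0,"dz":-0.04,"turn":0,"claw":1},{"dx":0,"dy":0,"dz":-0.1,"turn":0,"claw":1},{"dx":0,"dy":0,"dz":-0.16,"turn":0,"claw":1},{"dx":0.06,"dy":-0.005,"dz":-0.194,"turn":-0.12,"claw":1},{"dx":0.12,"dy":-0.01,"dz":-0.194,"turn":-0.24,"claw":1},{"dx":0.18,"dy":-0.016,"dz":-0.194,"turn":-0.36,"claw":1},{"dx":0.24,"dy":-0.021,"dz":-0.194,"turn":-0.48,"claw":1},{"dx":0.3,"dy":-0.027,"dz":-0.194,"turn":-0.6,"claw":1},{"dx":0.36,"dy":-0.032,"dz":-0.194,"turn":-0.72,"claw":1},{"dx":0.42,"dy":-0.038,"dz":-0.194,"turn":-0.84,"claw":1},{"dx":0.48,"dy":-0.043,"dz":-0.194,"turn":-0.95,"claw":1},{"dx":0.53,"dy":-0.048,"dz":-0.194,"turn":-1,"claw":1},{"dx":0.545,"dy":-0.049,"dz":-0.194,"turn":-1,"claw":1},{"dx":0.545,"dy":-0.049,"dz":-0.194,"turn":-1,"claw":1}]' 35; python3 - <<'E'
from h import *
goto(.635,.0873,.0,120.3); print(ctrl.observe()["finger_force"])
E
```

```text
time_s: 36.8
tcp_pos: [0.6349, 0.0877, 0.1385]
tcp_rot: [-3.139, 0.0, 1.88]
force: [0.1, 0.1, -3.0]
width: 0.0639
finger_force: 35.0
t 36.8 pos [0.6349 0.0877 0.1385] yaw 107.7 F [ 0.1  0.1 -3. ] w 0.0639
dx dy dz [-0.0005 -0.      0.1731] turn -0.28 dist rows 2.2 1.2
34.998244643211365
```

```bash
python3 -m pendant '[{"dx":0,"dy":0,"dz":0,"turn":-0.2,"claw":1},{"dx":0,"dy":0,"dz":0,"turn":-0.28,"claw":1},{"dx":0,"dy":0,"dz":0.04,"turn":-0.28,"claw":1},{"dx":0,"dy":0,"dz":0.09,"turn":-0.28,"claw":1},{"dx":0,"dy":0,"dz":0.14,"turn":-0.28,"claw":1},{"dx":0,"dy":0,"dz":0.17,"turn":-0.28,"claw":1},{"dx":0,"dy":0,"dz":0.18,"turn":-0.28,"claw":1},{"dx":0,"dy":0,"dz":0.18,"turn":-0.28,"claw":1},{"dx":0,"dy":0,"dz":0.18,"turn":-0.28,"claw":1}]' 35; python3 - <<'E'
from h import *
goto(.635,.0873,-.0112,120.3)
E
```

```text
time_s: 37.92
tcp_pos: [0.6367, 0.0871, -0.0022]
tcp_rot: [3.139, 0.002, 2.098]
force: [-0.1, -0.1, -3.3]
width: 0.0637
finger_force: 35.0
t 37.92 pos [ 0.6367  0.0871 -0.0022] yaw 120.22 F [-0.1 -0.1 -3.3] w 0.0637
dx dy dz [ 0.0013 -0.0016  0.0113] turn -0.0018 dist rows 0.1 0.0
```

```bash
python3 -m pendant '[{"dx":0.001,"dy":-0.001,"dz":0.005,"turn":0,"claw":1},{"dx":0.001,"dy":-0.001,"dz":0.009,"turn":0,"claw":1},{"dx":0.001,"dy":-0.001,"dz":0.0108,"turn":0,"claw":1},{"dx":0.001,"dy":-0.001,"dz":0.0108,"turn":0,"claw":1}]' 10; python3 - <<'E'
from h import *
goto(.635,.0873,-.0112,120.3)
E
```

```text
time_s: 38.42
tcp_pos: [0.6345, 0.0879, -0.0113]
tcp_rot: [3.141, 0.001, 2.099]
force: [-3.3, -1.1, 5.7]
width: 0.0636
finger_force: 10.0
t 38.42 pos [ 0.6345  0.0879 -0.0113] yaw 120.27 F [-3.3 -1.1  5.7] w 0.0636
dx dy dz [-0.0009  0.0001 -0.0001] turn -0.0007 dist rows 0.0 0.0
```

Contact. Release, rise and check everything.

```bash
python3 -m pendant '[{"dx":0,"dy":0,"dz":0,"turn":0,"claw":-0.7},{"dx":0,"dy":0,"dz":0,"turn":0,"claw":-0.7},{"dx":0,"dy":0,"dz":0,"turn":0,"claw":-0.7},{"dx":0,"dy":0,"dz":-0.02,"turn":0,"claw":-0.7},{"dx":0,"dy":0,"dz":-0.06,"turn":0,"claw":-0.7},{"dx":0,"dy":0,"dz":-0.12,"turn":0,"claw":-1},{"dx":0,"dy":0,"dz":-0.2,"turn":0,"claw":-1},{"dx":-0.05,"dy":0,"dz":-0.28,"turn":0,"claw":-1},{"dx":-0.15,"dy":0.1,"dz":-0.33,"turn":0,"claw":-1},{"dx":-0.15,"dy":0.1,"dz":-0.33,"turn":0,"claw":-1},{"dx":-0.15,"dy":0.1,"dz":-0.33,"turn":0,"claw":-1},{"dx":-0.15,"dy":0.1,"dz":-0.33,"turn":0,"claw":-1}]' 10; python3 - <<'E'
from h import *
C=[]
for n in("top","scene","wrist"):
  c=save(n,"f"+n); C.append(c)
  for t in("small_tin","round_tin","square_tin","long_box","susan_mark","tumbler","small_coaster","round_coaster","long_coaster"):
    for d in optics.tip_of(n,t)[:3]: print(n,t,round(d["score"],2),(c["world_from_camera"]@np.r_[d["location"],1])[:3].round(4))
  for d in optics.regions_of(n,"long_box")[:1]: print(n,"rect",round(d["score"],2),rect(c,d["pixels"],.044))
a=cv2.resize(C[0]["image"][125:265,90:340],(750,420),interpolation=2)
cv2.imwrite("pics/final.png",a[:,:,::-1]); print(ctrl.observe()["time_s"])
E
```

```text
time_s: 39.92
tcp_pos: [0.7646, 0.0239, 0.2509]
tcp_rot: [3.141, 0.0, 2.098]
force: [0.4, 0.2, 0.5]
width: 0.0943
finger_force: 0.0
top small_tin 0.62 [ 0.6339 -0.0615  0.0046]
top small_tin 0.17 [0.4656 0.2743 0.024 ]
top round_tin 0.55 [ 0.4258 -0.062   0.0027]
top square_tin 0.89 [0.4642 0.2719 0.0279]
top susan_mark 0.8 [0.4694 0.2755 0.0255]
top small_coaster 0.79 [ 6.422e-01 -1.369e-01 -6.000e-04]
top small_coaster 0.65 [ 0.5471 -0.0645 -0.0008]
top small_coaster 0.61 [ 0.6389 -0.0556 -0.0044]
top round_coaster 0.64 [ 0.4256 -0.0588 -0.    ]
top long_coaster 0.58 [ 0.6947 -0.3646  0.0008]
scene small_tin 0.59 [ 0.6362 -0.0546  0.0101]
scene round_tin 0.7 [ 0.4271 -0.0592  0.0043]
scene long_box 0.9 [0.6327 0.0872 0.0049]
scene susan_mark 0.23 [ 0.6393 -0.057   0.0012]
scene tumbler 0.56 [ 0.4702  0.0983 -0.    ]
scene small_coaster 0.7 [ 0.6385 -0.0566  0.0021]
scene small_coaster 0.57 [ 0.5507 -0.0678  0.0018]
scene small_coaster 0.5 [ 0.6434 -0.1345  0.0026]
scene round_coaster 0.5 [ 0.4305 -0.0623  0.0036]
scene long_coaster 0.95 [0.2074 0.2907 0.0025]
scene long_coaster 0.65 [ 0.7005 -0.3676  0.0033]
scene long_coaster 0.62 [0.6368 0.0839 0.0047]
scene rect 0.78 ([640.7, 85.2], [71.3, 158.3], 120.8, array([643.4,  82.8]))
wrist small_tin 0.83 [ 0.6331 -0.0578  0.0017]
wrist round_tin 0.94 [ 0.4276 -0.0616  0.0031]
wrist long_box 0.56 [0.638  0.0894 0.0023]
wrist tumbler 0.67 [ 0.4731  0.0956 -0.0005]
wrist small_coaster 0.86 [ 0.6428 -0.1377 -0.002 ]
wrist small_coaster 0.65 [ 0.6351 -0.0634  0.0014]
wrist small_coaster 0.58 [ 0.549  -0.062  -0.0019]
wrist round_coaster 0.89 [ 0.4296 -0.0598 -0.0011]
wrist long_coaster 0.81 [ 0.7009 -0.3684  0.001 ]
wrist long_coaster 0.54 [0.638  0.0877 0.001 ]
wrist rect 0.89 ([637.5, 88.6], [69.0, 140.2], 120.3, array([636.,  91.]))
41.575
```

View pics/final.png

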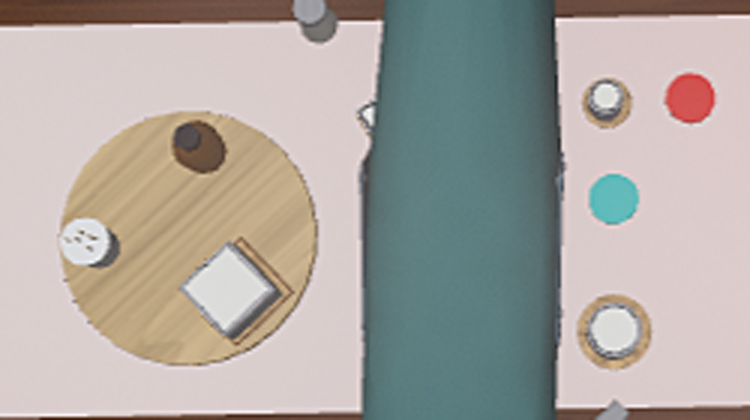

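The view shows both round tins centred on their cork discs and the square tin over the cork square, with its offset explained by lid parallax. The arm hides the long box here, but the wrist and scene views put it within about 4 mm of its coaster's centre, with a yaw of about 120.3–120.8° against 120.3°. The nets still put the tumbler at its starting place.

```bash
python3 -c "
from bench import ctrl
print(ctrl.job_done())"
```

```text
the job is handed in; nothing more can be done
None
```

I handed the job in at about 42 s of the 131 s limit. All four containers measured within about 5 mm of their places and lined up, and the turntable and tumbler showed no movement; the hand-in gave no verdict.

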